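# Open the gear housing on the garage bench

### The arm

A 7-joint arm with a two-finger parallel gripper is mounted at the origin on the work surface. World frame = base frame: x ahead of the robot, y to its left, z up, the work surface at z = 0. Lengths are in m, angles in degrees, forces in N, time in s.
With the tool pointing down it reaches from about 0.4 to 0.9 m from the base axis. Payload 5.6 kg.
Tool frame: the origin (TCP) lies midway between the tips of the shut fingers; the grasp point (between the pads) lies 19 mm behind it; z points along the fingers, y is the direction in which the jaws open and shut (so a half turn about z gives the same grasp; the last joint's range is limited). The gripper opens to 92 mm and grips with 3 to 60 N. Pads are 20 mm wide; open, the fingers measure 128 mm over their backs; the gripper's body (75 mm by 189 mm) begins 69 mm behind the grasp point.
Start: joints at [65.088, 26.786, -0.665, 91.828, 0.344, 61.387, -3.226], TCP at [0.248, -0.601, 0.215] pointing down, gripper open.
Joint ranges: [-144.91, 144.91], [-17.63, 115.5], [-89.93, 88.59], [15.96, 139.68], [-74.01, 254.01], [8.47, 105.57], [-167.45, 167.45]. Speed limits (degrees/s): [147.25, 147.25, 180, 180, 180, 180, 180].

### API

Orientations are given as [roll, pitch, yaw] about the fixed x, y, z axes, in that order (R = Rz(yaw) Ry(pitch) Rx(roll)).
In Python, from station import robot, cams gives the robot as it stands.
- The arm moves only by the tool play_rows, never from a script. Its argument "rows" is a list of rows, each a list of 7 numbers: the turn, a rotation vector about the world's x, y, z in degrees, then the shift along the world's x, y, z in m, then the opening, from -1 (shut) to 1 (fully open), so that 0 is half open. In form: [[wx, wy, wz, dx, dy, dz, hand], ...]. A call has 1 to 12 rows; each row is the pose to reach, as a shift and turn from the pose commanded when the call began; what a row does not reach only later rows make up. A row lasts 1/10 s, in which the tool goes at most 50 mm and 8.59 degrees, less where a joint would pass 70% of its speed; a pose out of reach is approached as far as the arm can. A call with a gripper value outside its range is refused whole. The fingers move at their own pace and stop on an object; "squeeze" is the grip in N (left out, the last holds). Time passes only in rows, so rows that repeat a pose let the fingers close. It gives the time, the measured TCP pose, the force and the opening at its end, in the units of the state.
- robot.observe(): the state, without advancing time (a new reading comes with each control period).
- cams.capture(name): name is "scene" or "top"; returns a dict with "color" (420x560x3 uint8, red, green, blue), "vertical_fov" (degrees; the focal length in pixels is half the picture's height over the tangent of half this angle, whatever the lens; pixels are square), "cx", "cy" (the principal point, pixels), "rvec" (rotation vector, rad) and "tvec" (3), from world to camera coordinates, as OpenCV has them. Camera axes: x right, y down, z forward; pixel columns grow to the right and rows downward; lengths in m; the calibration is good to about 2 mm. A picture is of the moment at which its call begins. There is no depth.
- robot.sign_off(): hands the job in, once; it reports no verdict.
The state is a dict: "t": time; "q": joint angles; "qd": joint speeds; "joint_torque": joint torques, N m; "tcp_pos": TCP position; "tool_rot": TCP orientation; "ft_force": force on the tool from outside, world axes, zero at the start; "moment": the same for the moment, N m; "grip_width": finger opening in m.
Only numpy, scipy, OpenCV 4.12 (cv2) and the standard library are available. Lean on these libraries where they do the work, as an engineer would, in place of code of your own. Each camera call takes 0.05 s, during which the arm holds its last target.

### The job

Loosen the two captive wing screws of the gear housing one after the other, turning each anticlockwise until its wing lines up with its slot in the cover plate. Then lift the cover straight up off the housing by its handle and set it down, without dropping it, flat and handle up on the sheet of cardboard beside it, lying lengthways and wholly on the sheet.

Things in the scene. Friction and masses are not known exactly. Their poses are not given: they have to be found in the camera images.
- screw_a_grip (a point): upright steel wing, 34 mm long, 10 thick, 21 high, of the captive screw 95 mm from the cover's middle on its -x side; fixed in the housing, it only turns about z. Point: on its axis, 89 mm above the bench, 24 above the cover, 11 below the wing's top; x along the wing. Tight: 57 to 75 deg across the slot. Anticlockwise (from above) loosens; stop 2 deg past in line with the cover's x
- screw_b_grip (a point): the same wing screw on the cover's +x side, 95 mm from its middle; point and axes as for the first. In line with the slot (44 x 24 mm) within 15 deg, it lets the cover lift off over it; else it holds the cover down. Light friction (0.05 N m), no spring: it stays where it is left
- cover_grip (a point): middle of the black grip bar (70 mm along x, 12 wide in y, 12 thick) of the bridge handle on the loose aluminium cover, 240 x 110 x 5 mm, 0.3 to 0.5 kg. Point 37 mm above the cover's underside, 97 above the bench at the start; x along its length. It lies with 2 mm play in the rim of a fixed grey finned housing 260 x 130 x 66 mm; raise it over 45 mm to clear the wings
- sheet: flat brown cardboard sheet, 340 (x) x 220 (y) x 4 mm, fixed on the bench, on the other side of the robot's midline from the housing; origin at the centre of its underside, z up. Small parts up to 75 mm high stand between it and the housing

How it is judged:
By the outcome, as a careful person would: the job done as asked, in the order asked, and still so for the second after the job is handed in, with the robot touching nothing.
It also fails if it takes over 72 s, if anything falls off the work surface, if the arm or the gripper's body presses on something with over 40 N, if the wrist force passes 120 N, or if a joint passes its speed limit or range.

## Working session

There is one attempt and no reset: what is moved stays moved. The work goes in short steps, Python scripts to look and compute and a tool call to move; the robot and the scene stay as the last step left them, time stands still between calls to the robot, and variables do not carry over. Pictures are saved under pics/ and viewed, and the job is handed in when it is done.

Besides the shell and the picture viewer there is one more tool, called by a JSON object that holds its "op" and its "data", one argument or row to a line. play_rows: Moves the arm, as the interface text tells. Its arguments: {"type":"object","properties":{"rows":{"type":"array"},"squeeze":{"type":"number"}},"required":["rows"]}

```bash
ls; mkdir -p pics; cat > h.py <<'E'
import numpy as np, cv2, json
from station import robot, cams
def cap(name,fn):
    d=cams.capture(name); cv2.imwrite('pics/'+fn+'.png',cv2.cvtColor(d['color'],cv2.COLOR_RGB2BGR))
    np.save('pics/'+fn+'.npy',d,allow_pickle=True); return d
def load(fn): return np.load('pics/'+fn+'.npy',allow_pickle=True).item()
def K(d):
    h=d['color'].shape[0]; f=h/2/np.tan(np.radians(d['vertical_fov'])/2)
    return np.array([[f,0,d['cx']],[0,f,d['cy']],[0,0,1]])
def ray(d,uv,z):
    R=cv2.Rodrigues(np.array(d['rvec'],float))[0]; t=np.array(d['tvec'],float).ravel()
    uv=np.atleast_2d(np.array(uv,float)); v=np.c_[uv,np.ones(len(uv))]@np.linalg.inv(K(d)).T@R
    c=-R.T@t; s=(z-c[2])/v[:,2]; return c+v*s[:,None]
def proj(d,P):
    return cv2.projectPoints(np.atleast_2d(np.array(P,float)),np.array(d['rvec'],float),np.array(d['tvec'],float),K(d),None)[0].reshape(-1,2)
E
python3 - <<'E'
from h import *
for n in('scene','top'):
    d=cap(n,n+'0'); print(n,{k:v for k,v in d.items() if k!='color'}, (ray(d,[d['cx'],d['cy']],0)), )
    R=cv2.Rodrigues(np.array(d['rvec'],float))[0]; print(-R.T@np.array(d['tvec']).ravel())
print(robot.observe())
E
```

```text
pics
scene {'vertical_fov': 42.441717337261, 'cx': 283.9592141071551, 'cy': 211.02655362907538, 'rvec': array([ 1.70685302,  1.95443667, -0.71900153]), 'tvec': array([ 0.10130489, -0.32725267,  1.2982603 ])} [[ 0.43686141 -0.04182987  0.        ]]
[1.08894071 0.05369426 0.7836848 ]
top {'vertical_fov': 56.60597923425293, 'cx': 278.5371963802691, 'cy': 206.59866082581388, 'rvec': array([ 2.17730647, -2.17084303,  0.10115139]), 'tvec': array([-0.01665438,  0.54615454,  0.77855591])} [[ 0.54855649 -0.01503465  0.        ]]
[ 0.47179618 -0.01490329  0.82577098]
{'t': 0.1, 'q': array([65.08789091, 26.8310556 , -0.66473343, 91.87254738,  0.34322251,
       61.38707661, -3.22533279]), 'qd': array([-0.03334265, -0.09358103,  0.05861068, -0.14739244, -0.04996637,
       -0.01406753,  0.04431337]), 'joint_torque': array([ 2.29568672e-03, -5.21645451e+01, -1.19766028e-02, -2.44367623e+01,
       -5.67771960e-02,  1.40612826e-02,  2.78485322e-05]), 'tcp_pos': array([ 0.24795264, -0.60030738,  0.21375683]), 'tool_rot': array([-1.79911502e+02,  6.01037038e-03,  2.24447882e+01]), 'ft_force': array([-1.02939422,  0.17272548, -0.50639259]), 'moment': array([ 0.02141709, -0.00189345,  0.02339949]), 'grip_width': 0.09178868915057072}
```

View pics/scene0.png

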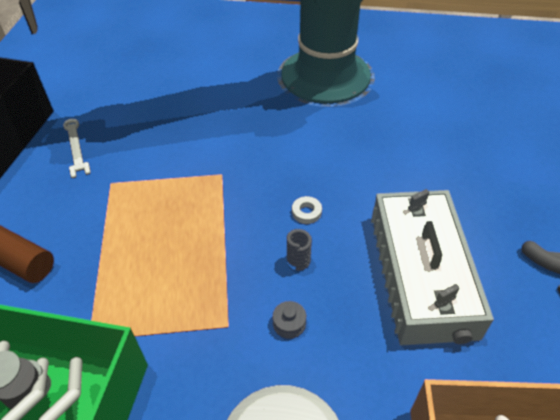

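View pics/top0.png

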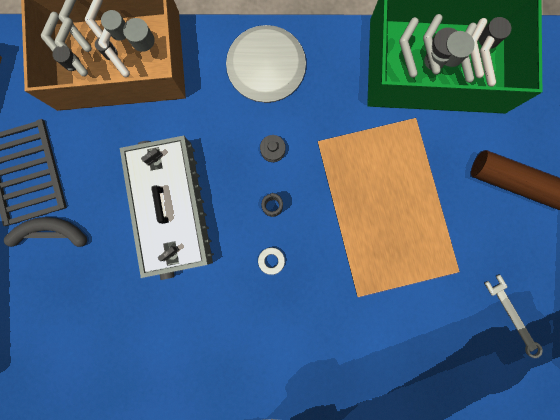

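```bash
python3 - <<'E'
from h import *
d=load('top0'); im=cv2.cvtColor(d['color'],cv2.COLOR_RGB2BGR); hsv=cv2.cvtColor(im,cv2.COLOR_BGR2HSV)
print(ray(d,[[165,205],[390,205],[165,100]],0.065))
def big(m,roi):
    k=np.zeros_like(m); x0,y0,x1,y1=roi; k[y0:y1,x0:x1]=m[y0:y1,x0:x1]
    c=max(cv2.findContours(k,cv2.RETR_EXTERNAL,cv2.CHAIN_APPROX_NONE)[0],key=cv2.contourArea); return c
w=cv2.inRange(hsv,(0,0,215),(180,40,255)); c=big(w,(110,120,220,290)); r=cv2.minAreaRect(c); print(r)
P=ray(d,cv2.boxPoints(r),0.065); print('cover',P, P.mean(0))
s=cv2.inRange(hsv,(8,90,120),(25,255,255)); c=big(s,(310,110,465,305)); r=cv2.minAreaRect(c); print(r)
P=ray(d,cv2.boxPoints(r),0.004); print('sheet',P,P.mean(0)); 
for a in range(4): e=P[(a+1)%4]-P[a]; print(np.linalg.norm(e),np.degrees(np.arctan2(e[1],e[0])))
cv2.imwrite('pics/z1.png',cv2.resize(im[125:290,110:220],None,fx=3.6,fy=3.6,interpolation=cv2.INTER_CUBIC))
d2=load('scene0'); im=cv2.cvtColor(d2['color'],cv2.COLOR_RGB2BGR)
cv2.imwrite('pics/z2.png',cv2.resize(im[180:350,365:495],None,fx=3.5,fy=3.5,interpolation=cv2.INTER_CUBIC))
E
```

```text
[[ 0.54499488  0.2074926   0.065     ]
 [ 0.54631567 -0.23351219  0.065     ]
 [ 0.75702899  0.21383229  0.065     ]]
((162.3053741455078, 206.06375122070312), (121.41800689697266, 56.30644607543945), 79.99201965332031)
cover [[0.6521034  0.29202385 0.065     ]
 [0.67225671 0.18248388 0.065     ]
 [0.4364793  0.13543603 0.065     ]
 [0.41744716 0.24201486 0.065     ]] [0.54457164 0.21298965 0.065     ]
((388.00140380859375, 206.2435302734375), (161.14108276367188, 104.57630920410156), 75.63542175292969)
sheet [[ 0.6897256  -0.09808417  0.004     ]
 [ 0.74767501 -0.31766519  0.004     ]
 [ 0.41380033 -0.39089032  0.004     ]
 [ 0.36001754 -0.17884676  0.004     ]] [ 0.55280462 -0.24637161  0.004     ]
0.22709900284828816 -75.21619814094682
0.3418102053238217 -167.62979165315267
0.21875799422001665 104.23237898317467
0.33945544850403675 13.763696987756354
```

View pics/z1.png

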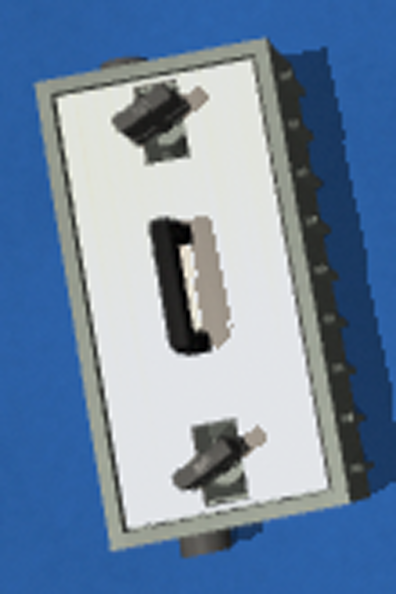

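View pics/z2.png

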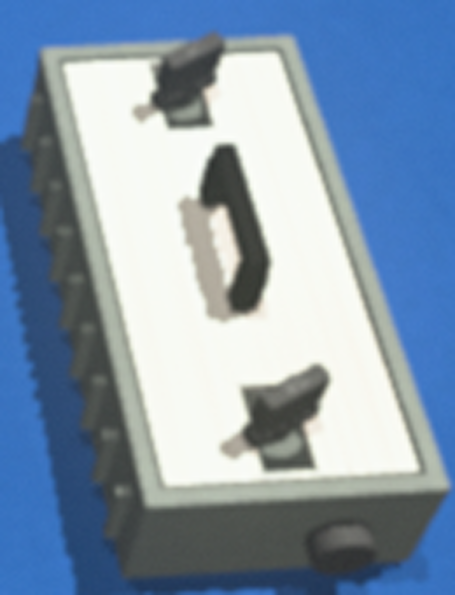

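```bash
python3 - <<'E'
from h import *
th=np.radians(11.7); u=np.array([np.cos(th),np.sin(th),0])
C=np.array([.5446,.213,0])
out=[]
for n in('top0','scene0'):
    d=load(n); g=d['color'].max(2)
    for s in(1,-1):
        p=C+s*.095*u; p[2]=.090
        q=proj(d,p)[0]; print(n,s,p,q)
        x,y=q.astype(int); im=cv2.cvtColor(d['color'],cv2.COLOR_RGB2BGR)[y-20:y+20,x-25:x+25]
        z=cv2.resize(im,None,fx=8,fy=8,interpolation=cv2.INTER_NEAREST)
        for r in range(0,40,10): cv2.putText(z,str(y-20+r),(0,r*8+8),0,.35,(0,0,255))
        for r in range(0,50,10): cv2.putText(z,str(x-25+r),(r*8,318),0,.35,(0,0,255))
        out.append(z)
z=np.vstack([np.hstack(out[:2]),np.hstack(out[2:])]);z=z[:600]if 0 else cv2.resize(z,(740,592),interpolation=cv2.INTER_AREA);cv2.imwrite('pics/z3.png',z)
E
```

```text
top0 1 [0.63762617 0.23226479 0.09      ] [149.75432338 155.63011334]
top0 -1 [0.45157383 0.19373521 0.09      ] [166.98955449 253.35626184]
scene0 1 [0.63762617 0.23226479 0.09      ] [448.15551162 293.3212296 ]
scene0 -1 [0.45157383 0.19373521 0.09      ] [419.03968204 197.52687221]
```

View pics/z3.png

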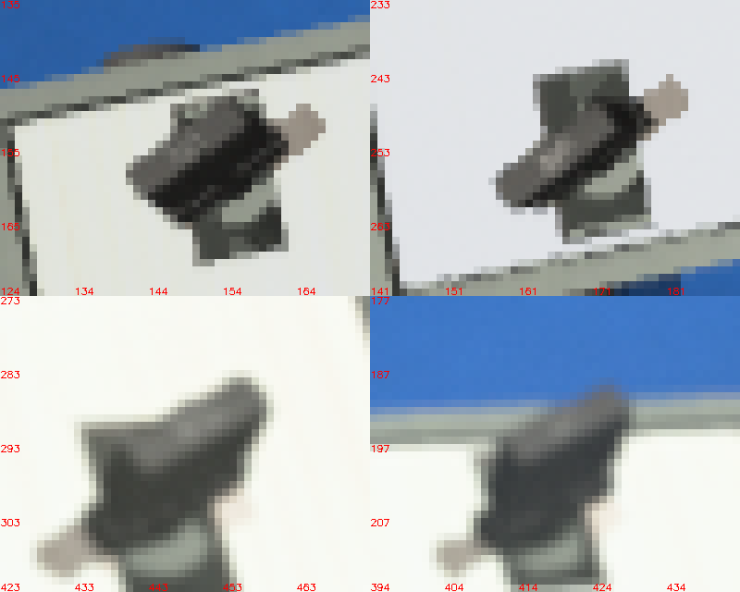

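```bash
python3 - <<'E'
from h import *
d=load('top0');e=load('scene0')
for a in([[141.8,158.2],[156.4,149.6]],[[159.2,257.8],[175,247]]):
    P=ray(d,a,.1); v=P[1]-P[0]; print(P.mean(0),np.linalg.norm(v),np.degrees(np.arctan2(v[1],v[0])),proj(e,P))
# rim outer of housing z=.066, handle dark
im=d['color']; hs=cv2.cvtColor(im,cv2.COLOR_RGB2HSV)
m=((im.max(2)<45)).astype(np.uint8); m[:180]=0;m[225:]=0;m[:,:145]=0;m[:,180:]=0
c=max(cv2.findContours(m,0,1)[0],key=cv2.contourArea);r=cv2.minAreaRect(c);print(r)
im2=e['color'];q=proj(e,[.5446,.213,.1])[0];print(q)
z=np.hstack([cv2.resize(d['color'][180:230,140:190],None,fx=7,fy=7,interpolation=0),cv2.resize(e['color'][215:275,410:460],(350,420),interpolation=0)[:350]])
cv2.imwrite('pics/z4.png',z[:,:,::-1])
E
```

```text
[0.638706   0.23024112 0.1       ] 0.031775132921370006 -58.42553037046166 [[457.36310845 286.44274209]
 [439.20383781 293.99543569]]
[0.45361783 0.19072873 0.1       ] 0.03487264120194786 -55.16417687990713 [[426.75879619 190.8281031 ]
 [409.85855667 197.87633094]]
((159.6216278076172, 204.22972106933594), (37.15416717529297, 10.028336524963379), 80.53767395019531)
[433.85536031 238.2419783 ]
```

View pics/z4.png

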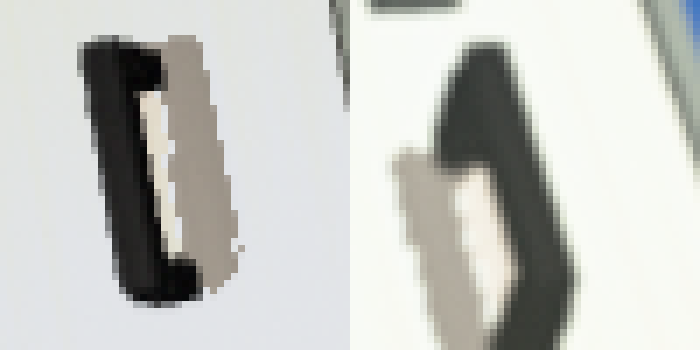

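{"op": "play_rows", "data": {
  "rows": [
    [0,0,4,0.015,0.035,0.003,-0.1],
    [0,0,8,0.033,0.07,0.005,-0.1],
    [0,0,12.5,0.05,0.105,0.008,-0.1],
    [0,0,17,0.066,0.14,0.01,-0.1],
    [0,0,21,0.083,0.175,0.01,-0.1],
    [0,0,25,0.1,0.21,0.01,-0.1],
    [0,0,29,0.116,0.245,0.01,-0.1],
    [0,0,33,0.133,0.28,0.01,-0.1],
    [0,0,37.5,0.15,0.315,0.01,-0.1],
    [0,0,42,0.166,0.35,0.01,-0.1],
    [0,0,46,0.183,0.385,0.01,-0.1],
    [0,0,50,0.2,0.42,0.01,-0.1]
  ],
  "squeeze": 25
}}

```text
t: 1.3
tcp_pos: [0.4484, -0.1793, 0.2245]
tool_rot: [-180.0, 0.0, 72.6]
ft_force: [0.4, 0.3, 0.4]
grip_width: 0.0414
```

{"op": "play_rows", "data": {
  "rows": [
    [0,0,4,0.016,0.034,0,-0.1],
    [0,0,8,0.032,0.068,0,-0.1],
    [0,0,12,0.048,0.102,0,-0.1],
    [0,0,16,0.063,0.137,0,-0.1],
    [0,0,20,0.079,0.171,0,-0.1],
    [0,0,25,0.095,0.205,0,-0.1],
    [0,0,29,0.111,0.239,0,-0.1],
    [0,0,33,0.127,0.273,0,-0.1],
    [0,0,37,0.143,0.307,0,-0.1],
    [0,0,41,0.158,0.342,0,-0.1],
    [0,0,45,0.174,0.376,0,-0.1],
    [0,0,49.5,0.19,0.41,0,-0.1]
  ]
}}

```text
t: 2.5
tcp_pos: [0.6385, 0.2303, 0.224]
tool_rot: [-179.9, 0.0, 122.1]
ft_force: [0.1, 0.2, 0.9]
grip_width: 0.0411
```

```bash
python3 - <<'E'
from h import *
s=robot.observe(); print(s['q'],s['tcp_pos'],s['tool_rot'])
d=cap('top','top1');e=cap('scene','scene1')
E
```

```text
[  1.74937734  34.58490078 -36.87872992  84.93361368  21.60136691
  67.75156431  -6.39431802] [0.6384819  0.23031118 0.22396289] [-1.79941364e+02  3.44385341e-03  1.22105749e+02]
```

View pics/scene1.png

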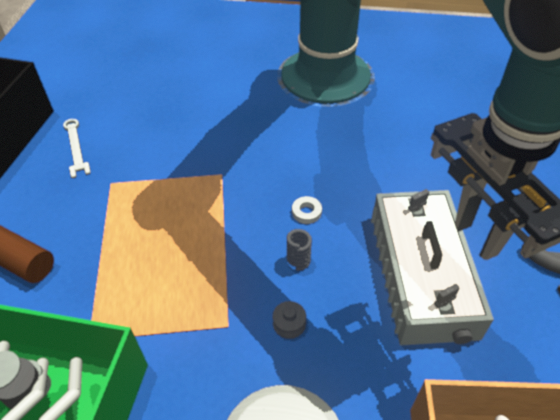

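{"op": "play_rows", "data": {
  "rows": [
    [0,0,0,0,0,-0.03,-0.1],
    [0,0,0,0,0,-0.06,-0.1],
    [0,0,0,0,0,-0.09,-0.1],
    [0,0,0,0,0,-0.11,-0.1],
    [0,0,0,0,0,-0.12,-0.1],
    [0,0,0,0,0,-0.13,-0.1],
    [0,0,0,0,0,-0.14,-0.1],
    [0,0,0,0,0,-0.147,-0.1],
    [0,0,0,0,0,-0.152,-0.1],
    [0,0,0,0,0,-0.152,-0.1]
  ]
}}

```text
t: 3.6
tcp_pos: [0.638, 0.2291, 0.0722]
tool_rot: [-180.0, 0.0, 121.9]
ft_force: [0.0, -0.2, 0.1]
grip_width: 0.0409
```

```bash
python3 - <<'E'
from h import *
d=cap('top','top2');e=cap('scene','scene2')
z=np.hstack([cv2.resize(d['color'][110:230,90:220],(390,360)),cv2.resize(e['color'][200:320,365:495],(390,360))])
cv2.imwrite('pics/z5.png',z[:,:,::-1])
E
```

```text
(no output)
```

View pics/z5.png

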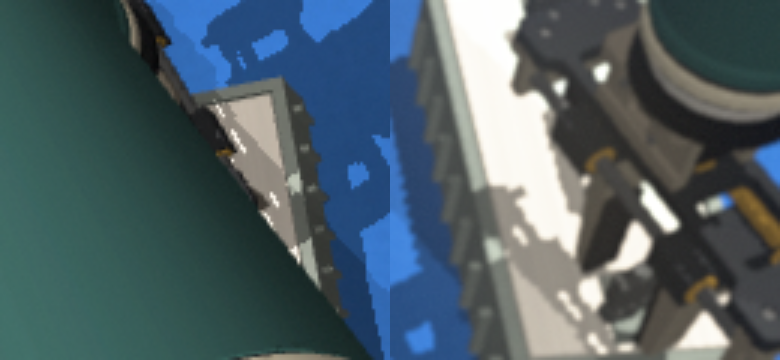

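{"op": "play_rows", "data": {
  "rows": [
    [0,0,0,0,0.001,0,-0.5],
    [0,0,0,0,0.001,0,-1],
    [0,0,0,0,0.001,0,-1],
    [0,0,0,0,0.001,0,-1],
    [0,0,0,0,0.001,0,-1],
    [0,0,0,0,0.001,0,-1]
  ]
}}

```text
t: 4.3
tcp_pos: [0.6382, 0.2303, 0.0728]
tool_rot: [180.0, 0.0, 121.9]
ft_force: [0.3, -0.2, 1.2]
grip_width: 0.0099
```

{"op": "play_rows", "data": {
  "rows": [
    [0,0,5,0,0,0,-1],
    [0,0,11,0,0,0,-1],
    [0,0,17,0,0,0,-1],
    [0,0,23,0,0,0,-1],
    [0,0,29,0,0,0,-1],
    [0,0,35,0,0,0,-1],
    [0,0,41,0,0,0,-1],
    [0,0,47,0,0,0,-1],
    [0,0,53,0,0,0,-1],
    [0,0,59,0,0,0,-1],
    [0,0,64,0,0,0,-1],
    [0,0,68,0,0,0,-1]
  ]
}}

```text
t: 5.5
tcp_pos: [0.6395, 0.2334, 0.0729]
tool_rot: [179.7, 0.3, -169.8]
ft_force: [5.7, 7.6, -4.9]
grip_width: 0.0098
```

{"op": "play_rows", "data": {
  "rows": [
    [0,0,2,0,0,0,-1],
    [0,0,2,0,0,0,-1],
    [0,0,2,0,0,0,-1]
  ]
}}

```text
t: 5.8
tcp_pos: [0.6395, 0.2334, 0.0729]
tool_rot: [179.7, 0.3, -168.0]
ft_force: [4.9, 7.6, -5.1]
grip_width: 0.0097
```

```bash
python3 - <<'E'
from h import *
s=robot.observe(); print(s['q'],s['tcp_pos'],s['tool_rot'],s['moment'],s['ft_force'])
E
```

```text
[  7.99057502  48.96240805 -47.75703562  90.5842224   40.53804699
  58.67433917  50.40404444] [0.63949087 0.23342818 0.07285843] [ 179.69271074    0.27996769 -167.98569398] [ 1.60927552 -1.23403274 -0.01742389] [ 4.90275133  7.63774247 -5.13510253]
```

{"op": "play_rows", "data": {
  "rows": [
    [0,0,0,0,0,0,-0.5],
    [0,0,0,0,0,0,-0.1],
    [0,0,0,0,0,0,-0.1],
    [0,0,0,0,0,0.01,-0.1],
    [0,0,0,0,0,0.035,-0.1],
    [0,0,0,0,0,0.065,-0.1],
    [0,0,0,0,0,0.095,-0.1],
    [0,0,0,0,0,0.11,-0.1]
  ]
}}

```text
t: 6.6
tcp_pos: [0.6391, 0.2309, 0.1863]
tool_rot: [180.0, 0.2, -168.1]
ft_force: [0.1, -0.1, 1.0]
grip_width: 0.0413
```

{"op": "play_rows", "data": {
  "rows": [
    [0,0,-6,-0.017,-0.003,0,-0.1],
    [0,0,-12,-0.034,-0.007,0,-0.1],
    [0,0,-18,-0.051,-0.01,0,-0.1],
    [0,0,-24,-0.068,-0.014,0,-0.1],
    [0,0,-30,-0.085,-0.017,0,-0.1],
    [0,0,-36,-0.102,-0.021,0,-0.1],
    [0,0,-42,-0.119,-0.024,0,-0.1],
    [0,0,-48,-0.136,-0.028,0,-0.1],
    [0,0,-54,-0.153,-0.031,0,-0.1],
    [0,0,-60,-0.17,-0.035,0,-0.1],
    [0,0,-67,-0.188,-0.038,0,-0.1],
    [0,0,-67,-0.188,-0.038,0,-0.1]
  ]
}}

```text
t: 7.8
tcp_pos: [0.4483, 0.1917, 0.1827]
tool_rot: [-179.9, 0.1, 125.0]
ft_force: [1.1, 0.1, 0.9]
grip_width: 0.0414
```

```bash
python3 - <<'E'
from h import *
d=cap('top','top3');e=cap('scene','scene3')
z=np.hstack([cv2.resize(d['color'][110:290,90:220],(390,540)),cv2.resize(e['color'][170:350,365:495],(390,540))])
cv2.imwrite('pics/z6.png',z[:,:,::-1])
E
```

```text
(no output)
```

View pics/z6.png

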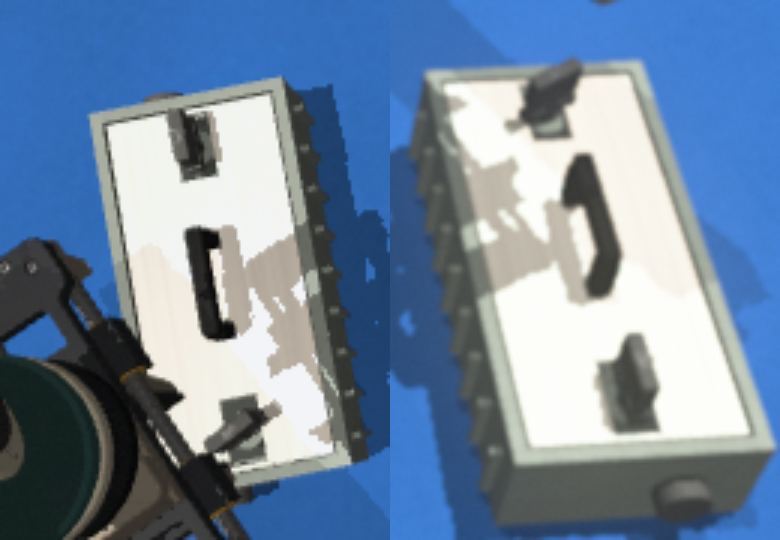

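{"op": "play_rows", "data": {
  "rows": [
    [0,0,0,0.001,0.001,-0.02,-0.1],
    [0,0,0,0.002,0.001,-0.045,-0.1],
    [0,0,0,0.002,0.001,-0.065,-0.1],
    [0,0,0,0.002,0.001,-0.08,-0.1],
    [0,0,0,0.002,0.001,-0.09,-0.1],
    [0,0,0,0.002,0.001,-0.1,-0.1],
    [0,0,0,0.002,0.001,-0.108,-0.1],
    [0,0,0,0.002,0.001,-0.111,-0.1],
    [0,0,0,0.002,0.001,-0.111,-0.1]
  ]
}}

```text
t: 8.8
tcp_pos: [0.4522, 0.1933, 0.0715]
tool_rot: [-180.0, 0.0, 125.0]
ft_force: [0.1, -0.7, 0.2]
grip_width: 0.0414
```

{"op": "play_rows", "data": {
  "rows": [
    [0,0,0,0,0,0,-0.5],
    [0,0,0,0,0,0,-1],
    [0,0,0,0,0,0,-1],
    [0,0,0,0,0,0,-1],
    [0,0,0,0,0,0,-1]
  ]
}}

```text
t: 9.3
tcp_pos: [0.452, 0.193, 0.0718]
tool_rot: [-180.0, 0.0, 124.9]
ft_force: [-1.9, -0.9, 4.2]
grip_width: 0.01
```

{"op": "play_rows", "data": {
  "rows": [
    [0,0,5,0,0,0,-1],
    [0,0,11,0,0,0,-1],
    [0,0,17,0,0,0,-1],
    [0,0,23,0,0,0,-1],
    [0,0,29,0,0,0,-1],
    [0,0,35,0,0,0,-1],
    [0,0,41,0,0,0,-1],
    [0,0,47,0,0,0,-1],
    [0,0,53,0,0,0,-1],
    [0,0,59,0,0,0,-1],
    [0,0,64,0,0,0,-1],
    [0,0,67,0,0,0,-1]
  ]
}}

```text
t: 10.5
tcp_pos: [0.4531, 0.1959, 0.0719]
tool_rot: [179.7, 0.2, -167.9]
ft_force: [1.8, 6.2, -6.0]
grip_width: 0.0097
```

{"op": "play_rows", "data": {
  "rows": [
    [0,0,0,0,0,0,-1],
    [0,0,0,0,0,0,-1]
  ]
}}

```text
t: 10.7
tcp_pos: [0.4531, 0.1959, 0.0719]
tool_rot: [179.7, 0.2, -168.0]
ft_force: [2.1, 6.5, -4.7]
grip_width: 0.01
```

{"op": "play_rows", "data": {
  "rows": [
    [0,0,0,0,0,0,-0.5],
    [0,0,0,0,0,0,-0.1],
    [0,0,0,0,0,0,-0.1],
    [0,0,0,0,0,0.01,-0.1],
    [0,0,0,0,0,0.03,-0.1],
    [0,0,0,0,0,0.05,-0.1],
    [0,0,0,0,0,0.08,-0.1],
    [0,0,-0.5,0.03,0.008,0.09,-0.1],
    [0,0,-0.5,0.06,0.015,0.09,-0.1],
    [0,0,-0.5,0.08,0.018,0.09,-0.1],
    [0,0,-0.5,0.091,0.02,0.09,-0.1],
    [0,0,-0.5,0.091,0.02,0.09,-0.1]
  ]
}}

```text
t: 11.9
tcp_pos: [0.5438, 0.2133, 0.1617]
tool_rot: [180.0, 0.0, -168.6]
ft_force: [-0.2, 0.7, -0.6]
grip_width: 0.0418
```

```bash
python3 - <<'E'
from h import *
d=cap('top','top4');e=cap('scene','scene4')
z=np.hstack([cv2.resize(d['color'][110:290,90:220],(390,540)),cv2.resize(e['color'][170:350,365:495],(390,540))])
cv2.imwrite('pics/z7.png',z[:,:,::-1])
E
```

```text
(no output)
```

View pics/z7.png

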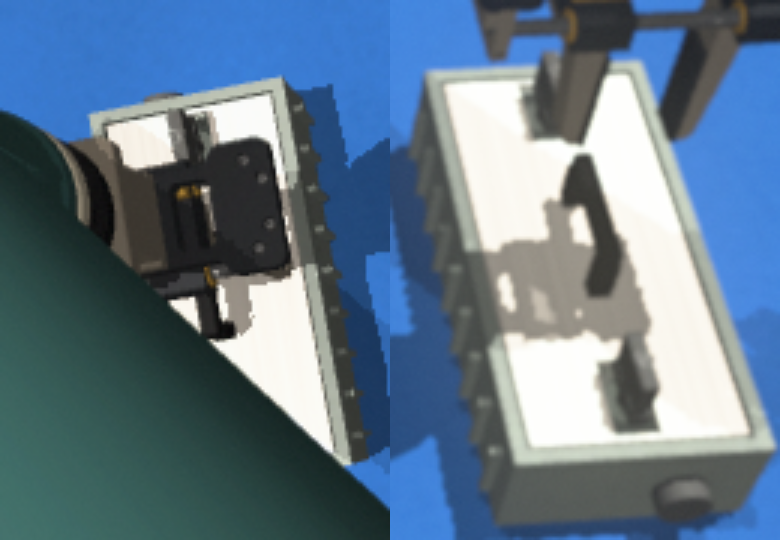

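{"op": "play_rows", "data": {
  "rows": [
    [0,0,0,0,0,-0.02,-0.1],
    [0,0,0,0,0,-0.045,-0.1],
    [0,0,0,0,0,-0.06,-0.1],
    [0,0,0,0,0,-0.07,-0.1],
    [0,0,0,0,0,-0.08,-0.1],
    [0,0,0,0,0,-0.085,-0.1],
    [0,0,0,0,0,-0.085,-0.4],
    [0,0,0,0,0,-0.085,-0.7],
    [0,0,0,0,0,-0.085,-1],
    [0,0,0,0,0,-0.085,-1],
    [0,0,0,0,0,-0.085,-1],
    [0,0,0,0,0,-0.085,-1]
  ],
  "squeeze": 45
}}

```text
t: 13.2
tcp_pos: [0.5435, 0.2136, 0.0771]
tool_rot: [180.0, 0.1, -168.6]
ft_force: [-0.2, -0.0, 3.4]
grip_width: 0.0115
```

Gripped at 11.5 mm. I'll lift slowly and straight at first.

{"op": "play_rows", "data": {
  "rows": [
    [0,0,0,0,0,0.003,-1],
    [0,0,0,0,0,0.006,-1],
    [0,0,0,0,0,0.01,-1],
    [0,0,0,0,0,0.015,-1],
    [0,0,0,0,0,0.02,-1],
    [0,0,0,0,0,0.025,-1],
    [0,0,0,0,0,0.03,-1]
  ]
}}

```text
t: 13.9
tcp_pos: [0.5432, 0.2132, 0.1071]
tool_rot: [180.0, 0.0, -168.6]
ft_force: [-0.1, -0.6, -2.9]
grip_width: 0.0112
```

{"op": "play_rows", "data": {
  "rows": [
    [0,0,0,0,0,0.008,-1],
    [0,0,0,0,0,0.016,-1],
    [0,0,0,0,0,0.026,-1],
    [0,0,0,0,0,0.036,-1],
    [0,0,0,0,0,0.046,-1],
    [0,0,0,0,0,0.056,-1],
    [0,0,0,0,0,0.066,-1],
    [0,0,0,0,0,0.074,-1],
    [0,0,0,0,0,0.08,-1],
    [0,0,0,0,0,0.08,-1]
  ]
}}

```text
t: 14.9
tcp_pos: [0.5436, 0.2135, 0.1875]
tool_rot: [180.0, 0.1, -168.6]
ft_force: [-0.1, 1.2, -2.7]
grip_width: 0.0117
```

```bash
python3 - <<'E'
from h import *
s=robot.observe(); print(s['q'],s['tcp_pos'],s['tool_rot'],s['moment'],s['ft_force'])
d=cap('top','top5');e=cap('scene','scene5')
z=np.hstack([d['color'],e['color']]);cv2.imwrite('pics/z8.png',cv2.resize(z,(800,300),interpolation=cv2.INTER_AREA)[:,:,::-1])
E
```

```text
[ 17.1135401   35.4385925  -58.14964571 100.24069063  33.43554641
  63.44677484  49.47652128] [0.54355625 0.21346767 0.18751317] [ 1.79989091e+02  8.15168717e-02 -1.68563023e+02] [ 0.09156692 -0.17651722  0.00305481] [-0.09871996  1.20533794 -2.65638532]
```

View pics/z8.png

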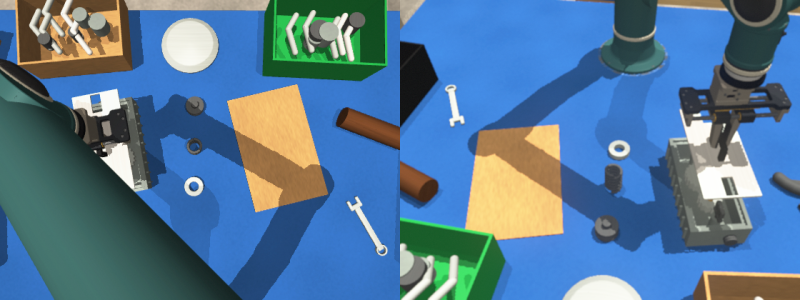

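{"op": "play_rows", "data": {
  "rows": [
    [0,0,0,0,-0.005,0,-1],
    [0,0,0,0,-0.015,0,-1],
    [0,0,0,0.001,-0.03,0,-1],
    [0,0,0.3,0.001,-0.05,0,-1],
    [0,0,0.6,0.002,-0.075,0,-1],
    [0,0,0.8,0.002,-0.1,0,-1],
    [0,0,1,0.003,-0.125,0,-1],
    [0,0,1.2,0.003,-0.15,0,-1],
    [0,0,1.4,0.004,-0.175,0,-1],
    [0,0,1.6,0.004,-0.2,0,-1],
    [0,0,1.8,0.005,-0.22,0,-1],
    [0,0,2,0.005,-0.235,0,-1]
  ]
}}

```text
t: 16.2
tcp_pos: [0.5478, -0.0245, 0.1862]
tool_rot: [-180.0, -0.1, -166.7]
ft_force: [0.7, -0.9, -3.5]
grip_width: 0.0116
```

{"op": "play_rows", "data": {
  "rows": [
    [0,0,0,0,-0.015,0,-1],
    [0,0,0,0,-0.035,0,-1],
    [0,0,0,0.001,-0.06,0,-1],
    [0,0,0.3,0.001,-0.085,0,-1],
    [0,0,0.3,0.002,-0.11,0,-1],
    [0,0,0.3,0.003,-0.135,0,-1],
    [0,0,0.3,0.003,-0.16,0,-1],
    [0,0,0.3,0.004,-0.182,0,-1],
    [0,0,0.3,0.004,-0.2,0,-1],
    [0,0,0.3,0.005,-0.213,0,-1],
    [0,0,0.3,0.005,-0.22,0,-1],
    [0,0,0.3,0.005,-0.222,0,-1]
  ]
}}

```text
t: 17.4
tcp_pos: [0.5532, -0.2441, 0.1865]
tool_rot: [180.0, 0.0, -166.3]
ft_force: [-0.6, 1.2, -3.5]
grip_width: 0.0114
```

```bash
python3 - <<'E'
from h import *
s=robot.observe(); print(s['q'],s['tcp_pos'],s['tool_rot'],s['moment'],s['ft_force'])
d=cap('top','top6');e=cap('scene','scene6')
z=np.hstack([d['color'],e['color']]);cv2.imwrite('pics/z9.png',cv2.resize(z,(800,300),interpolation=cv2.INTER_AREA)[:,:,::-1])
E
```

```text
[ 61.37836573  37.9856042  -58.55574739  97.29599681  35.2957224
  65.25441935  96.4024684 ] [ 0.55315592 -0.2440516   0.18648201] [ 1.79976941e+02  4.35832172e-03 -1.66271158e+02] [ 0.11090404 -0.14159156 -0.01999644] [-0.57030499  1.22139949 -3.45348491]
```

View pics/z9.png

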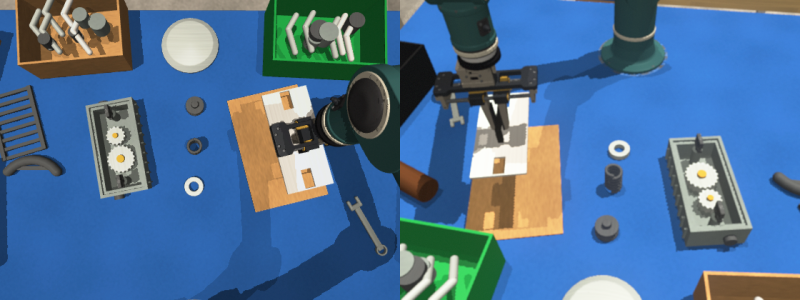

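{"op": "play_rows", "data": {
  "rows": [
    [0,0,0,0,-0.001,-0.01,-1],
    [0,0,0,0,-0.002,-0.03,-1],
    [0,0,0,0,-0.002,-0.055,-1],
    [0,0,0,0,-0.002,-0.08,-1],
    [0,0,0,0,-0.002,-0.1,-1],
    [0,0,0,0,-0.002,-0.118,-1],
    [0,0,0,0,-0.002,-0.132,-1],
    [0,0,0,0,-0.002,-0.143,-1],
    [0,0,0,0,-0.002,-0.15,-1],
    [0,0,0,0,-0.002,-0.155,-1],
    [0,0,0,0,-0.002,-0.158,-1],
    [0,0,0,0,-0.002,-0.16,-1]
  ]
}}

```text
t: 18.7
tcp_pos: [0.5535, -0.2459, 0.0268]
tool_rot: [-180.0, 0.0, -166.3]
ft_force: [-1.1, -0.2, -3.5]
grip_width: 0.0122
```

{"op": "play_rows", "data": {
  "rows": [
    [0,0,0,0,0,-0.001,-1],
    [0,0,0,0,0,-0.002,-1],
    [0,0,0,0,0,-0.003,-1],
    [0,0,0,0,0,-0.004,-1],
    [0,0,0,0,0,-0.005,-1],
    [0,0,0,0,0,-0.006,-1]
  ]
}}

```text
t: 19.3
tcp_pos: [0.5532, -0.2458, 0.0211]
tool_rot: [-180.0, -0.0, -166.3]
ft_force: [-3.6, 0.7, 7.8]
grip_width: 0.0114
```

{"op": "play_rows", "data": {
  "rows": [
    [0,0,0,0,0,0,-1],
    [0,0,0,0,0,0,-0.6],
    [0,0,0,0,0,0,-0.2],
    [0,0,0,0,0,0,0],
    [0,0,0,0,0,0,0],
    [0,0,0,0,0,0.01,0],
    [0,0,0,0,0,0.03,0],
    [0,0,0,0,0,0.06,0],
    [0,0,0,0,0,0.09,0],
    [0,0,0,0,0,0.12,0],
    [0,0,0,0,0,0.16,0],
    [0,0,0,0,0,0.2,0]
  ]
}}

```text
t: 20.5
tcp_pos: [0.5531, -0.2453, 0.2238]
tool_rot: [-180.0, 0.1, -166.2]
ft_force: [0.8, 0.4, -0.2]
grip_width: 0.0457
```

{"op": "play_rows", "data": {
  "rows": [
    [0,0,0,-0.02,0,0.02,0],
    [0,0,0,-0.05,0,0.04,0],
    [0,0,0,-0.08,0,0.05,0],
    [0,0,0,-0.11,0,0.05,0],
    [0,0,0,-0.13,0,0.05,0],
    [0,0,0,-0.14,0,0.05,0],
    [0,0,0,-0.14,0,0.05,0]
  ]
}}

```text
t: 21.2
tcp_pos: [0.4121, -0.2459, 0.2717]
tool_rot: [-179.8, -0.1, -166.3]
ft_force: [-0.8, -0.0, 0.6]
grip_width: 0.046
```

```bash
python3 - <<'E'
from h import *
d=cap('top','top7');e=cap('scene','scene7')
z=np.hstack([d['color'],e['color']]);cv2.imwrite('pics/z10.png',cv2.resize(z,(800,300),interpolation=cv2.INTER_AREA)[:,:,::-1])
cv2.imwrite('pics/z11.png',cv2.resize(e['color'][150:350,80:260],None,fx=2.8,fy=2.8)[:,:,::-1])
E
```

```text
(no output)
```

View pics/z10.png

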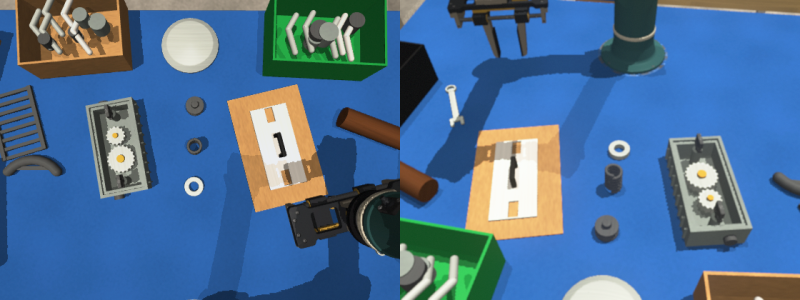

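View pics/z11.png

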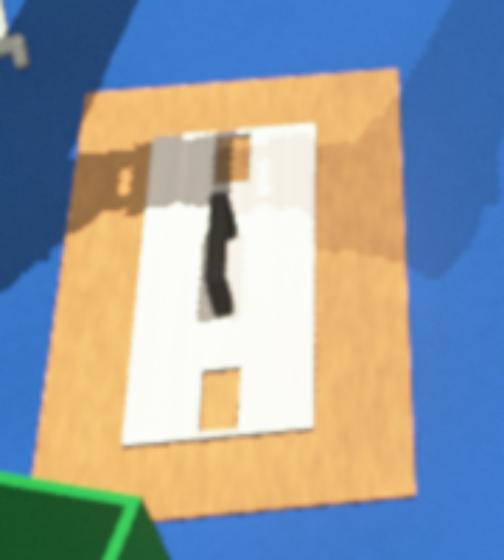

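The cover lies flat, handle up, central and lengthways on the sheet, and the gripper is well clear of it. Both wings are still in line. I'm handing the job in.

```bash
python3 -c "
from station import robot
print(robot.sign_off())"
```

```text
the job is handed in; nothing more can be done
None
```

The job is done and handed in after about 21 s of robot time. I loosened the far wing screw, then the near one, turning each anticlockwise by about 67–70° until it lined up with its slot. I then lifted the cover straight up by its handle, carried it above the small parts, and set it down on the cardboard until it touched before letting go.

- **Final pictures:** the cover is flat, handle up, lengthways and roughly centred, with clear cardboard on all sides. Both wings are in line, the small parts and everything else are where they were, and the gripper is clear and touching nothing.
- **Position error:** my first camera estimate of the screw axes was about 2–3 mm off, judging by how the gripper shifted as it turned the screws. I corrected the handle grasp for this.
- **Forces:** the readings after each move showed under 10 N or so, well below the limits. I only read them at the end of each move, not throughout.
- **Not checked:** I judged the cover's final position by eye from the pictures and did not measure it numerically.

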